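Press a display-stand dowel home with bench locking pliers

ROBOT

A 6-joint arm with a two-finger parallel gripper is mounted at the origin on the work surface. World frame = base frame: x ahead of the robot, y to its left, z up, the work surface at z = 0. Lengths are in m, angles in rad, forces in N, time in s.
With the tool pointing down it reaches from about 0.375 to 0.9 m from the base axis. Payload 3.1 kg.
Tool frame: the origin (TCP) lies at the very end of the fingers, on their centre line; the grasp point (between the pads) lies 19 mm behind it; z points along the fingers, y is the line along which they close (so a half turn about z gives the same grasp; the last joint's range is limited). The gripper opens to 85 mm and grips with 20 to 120 N. Pads are 22 mm wide; open, the fingers measure 114 mm over their backs; the gripper's body (76 mm by 85 mm) begins 54 mm behind the grasp point. The pads swing forward as they close: fully open they stand 13 mm farther back than shut.
Start: joints at [1.032, 0.527, 1.433, -0, 1.181, -0.178], TCP at [0.22, 0.585, 0.231] pointing down, gripper open.
Joint ranges: [-3.08, 3.08], [-0.75, 2.2], [0.22, 2.44], [-1.43, 4.57], [0, 2.65], [-2.85, 2.85]. Speed limits (rad/s): [2.79, 2.79, 3.14, 3.14, 3.14, 3.14].

INTERFACE

Orientations are given as a unit quaternion [x, y, z, w].
In Python, from station import manip gives the robot as it stands.
- The arm moves only by the shell command python3 -m handwheel 'ROWS' [FORCE]. ROWS is JSON, a list of rows, each a list of 7 numbers: the shift along the world's x, y, z in mm, then the turn, a rotation vector about the world's x, y, z in degrees, then the opening, from 0 (shut) to 1 (fully open). A call has exactly 10 rows; each row shifts and turns the commanded pose from where the row before left it; what a row does not reach is not made up. A row lasts 1/8 s, in which the tool goes at most 62.5 mm and 10.7 degrees, less where a joint would pass 70% of its speed; a pose out of reach is approached as far as the arm can. A call is refused whole if a number of a shift passes 62.5 or a number of a turn 10.7, either way. A call with a gripper value outside its range is refused whole. The fingers move at their own pace and stop on an object; FORCE is the grip in N (left out, the last holds). Time passes only in rows, so rows that do not move let the fingers close, or fill a call up. It gives the time, the measured TCP pose, the force, the opening and the grip force at its end, in the units of the state.
- manip.sense(): the state, without advancing time (a new reading comes with each control period).
- manip.snapshot(name): name is "scene" or "top"; returns the picture (480x640x3 uint8, red, green, blue); there is no depth.
- manip.get_calibration(name): a dict with "K" (3x3 intrinsics, pixels), "k1" (the pictures are not rectified: a ray, as slopes to the right and down, at radius r is drawn at 1 + k1 r^2 times it, then the intrinsics apply), "rvec" (rotation vector, rad) and "tvec" (3), from world to camera coordinates, as OpenCV has them. Camera axes: x right, y down, z forward; pixel columns grow to the right and rows downward; lengths in m; the calibration is good to about 2 mm. A picture is of the moment at which its call begins. get_calibration takes no time and is no camera call.
- manip.sign_off(): hands the job in; it is judged then, once.
The state is a dict: "t": time; "q": joint angles; "qd": joint speeds; "tau": joint torques, N m; "tcp_pos": TCP position; "tool_rot": TCP orientation; "force": force on the tool from outside, world axes, zero at the start; "ft_torque": the same for the moment, N m; "finger_gap": opening from 0.0 (shut) to 1.0 (fully open); "gripper_force": force on a finger pad.
Only numpy, scipy, OpenCV 4.12 (cv2) and the standard library are available. Lean on these libraries where they do the work, as an engineer would, in place of code of your own. Each camera call takes 0.05 s, during which the arm holds its last target. There are 200 camera calls.

TASK

Slide the base plate along its rails into the open jaws of the bench-mounted locking pliers until it meets the stop, then squeeze the upper handle down until it snaps over centre and the pliers stay locked on the dowel by themselves, pressing it flush. Take your fingers off the handle, then press the release lever's tab down to free them so the handle springs up, and let go, leaving the plate at the stop. Feel your way and work gently - never lean hard on the plate, handle or lever once they have reached their stops - and leave the other things on the bench alone.

Things in the scene. Friction and masses are not known exactly. Their poses are not given: they have to be found in the camera images.
- pliers: Steel locking pliers standing on edge, fixed to the bench by a grey base 410 x 90 x 12 mm. Origin: centre of the base's underside; x along the pliers (jaws and rails at +x, handles at -x), z up. A run-in table, 40 mm high, from x = 20 to 205 mm, has side rails 35 mm apart and 7 mm high; the stop is a face at x = 25 mm. The head, at x = -40 to 75 mm, is under 135 mm high.
- jaw: Upper jaw, dark steel, pivots at its origin (x = 0, z = 75 mm of the pliers) and is driven by the handle. Its sprung round pad comes down at x = 55 mm of the pliers, where the dowel is when the plate is at the stop.
- handle: Upper, moving handle: steel bar 130 x 20 x 12 mm, black pad on top near its end. Origin: its pivot, x = -20, z = 85 mm of the pliers; runs along its own -x. A spring holds it up (0.40 rad above level). Pushed down, it resists up to a peak of 8 to 16 N, goes over centre, then drops 3 to 10 mm on to a firm stop and stays locked. Pushing the handle or lever with over 20 N damages them.
- handle_pad (a point): Centre of the top face of the handle's rubber pad (42 x 24 mm), 112 mm from the pivot, about 138 mm above the bench when open: push down here. The adjusting screw is never set alike: the pad goes over centre somewhere from 31 to 64 mm below its open height. Locked, it is 40 to 68 mm lower. Before the peak the push dips by a quarter or so as the dowel goes in; past centre it falls by more than half.
- lever (a joint): Release lever, a seesaw at the outer end of the lower handle, pivot at x = -175, z = 71 mm of the pliers: 0 at rest, tab up; grows as the tab is pressed down, 1.1 at the end of its travel. Its inner nose lifts the locked handle from below and frees it somewhere between 0.1 and 1.05; the handle then springs up. Spring return. Takes about 2 to 10 N.
- lever_tab (a point): Centre of the top face of the release lever's tab (24 x 28 mm, 45 mm out from the lever's pivot), beyond the handle's end at about x = -213 mm of the pliers; 98 mm above the bench at rest, going down some 45 mm at full travel. Press down here.
- plate: Aluminium base plate of a small display stand, 120 x 32 x 8 mm, 0.35 kg, lying loose between the rails, partly drawn out. Origin: centre of its underside; x axis along it, parallel to the pliers' x axis, pointing away from the jaws. At the stop its origin is at x = 85 mm of the pliers; it starts 28 to 55 mm further out. Push it with under 30 N.
- post_mid (a point): Half-way up the plate's upright round steel post (12 mm diameter, 46 mm tall from the plate's top face, 48 mm from the plate's origin at its outer end): the grip for sliding the plate.
- dowel (a joint): Steel dowel, 10 mm diameter, standing out of the plate 30 mm from the plate's origin towards the jaws, stiff in its hole (about 12 N to move): 0 when it stands 5 mm proud of the plate, 0.005 when flush.
- jar: Bystander: closed glass specimen jar, 60 mm diameter, 75 mm high. Origin under its centre.
- dish: Bystander: shallow glass dish, 90 mm diameter, 16 mm high. Origin under its centre.
- slide_box: Bystander: grey slide box 90 x 170 x 34 mm. Origin under its centre.
- driver: Bystander: screwdriver, 160 mm long, lying on the bench near the pliers.
- beaker: Bystander: open glass beaker, 64 mm diameter, 80 mm high. Origin under its centre.
- skull: Bystander: small bone-coloured animal skull, about 95 x 52 x 52 mm. Origin under it.
Not all that is in view belongs to the job. Of the things like the plate, leave any that is red; of the rest the larger one is meant.

How it is judged:
By the outcome, as a careful person would: the job done as asked, in the order asked, and still so for the second after the job is handed in, with the robot touching nothing.
It also fails if it takes over 72 s, if anything falls off the work surface, if the arm or the gripper's body presses on something with over 40 N, if the wrist force passes 120 N, or if a joint passes its speed limit or range.

## Working session

There is one attempt and no reset: what is moved stays moved. The work goes in short steps, Python scripts to look and compute and a shell command to move; the robot and the scene stay as the last step left them, time stands still between calls to the robot, and variables do not carry over. Pictures are saved under pics/ and viewed, at most 10 in all, crops included, and the job is handed in when it is done.

```bash
mkdir -p pics; cat > h.py <<'E'
import numpy as np, cv2
from station import manip
def cal(n):
    c=manip.get_calibration(n); return np.array(c["K"],float),float(c["k1"]),cv2.Rodrigues(np.array(c["rvec"],float))[0],np.array(c["tvec"],float).ravel()
def ray(n,uv):
    K,k1,R,t=cal(n); d=np.array([k1,0,0,0,0]);
    p=cv2.undistortPoints(np.array([[uv]],float),K,d)[0,0]
    return -R.T@t, R.T@np.array([p[0],p[1],1.])
def at_z(n,uv,z):
    o,d=ray(n,uv); return o+d*(z-o[2])/d[2]
def proj(n,P):
    K,k1,R,t=cal(n); return cv2.projectPoints(np.array(P,float).reshape(-1,3),cv2.Rodrigues(R)[0],t,K,np.array([k1,0,0,0,0]))[0].reshape(-1,2)
def save(n,f,box=None,s=1):
    im=manip.snapshot(n)[:,:,::-1]
    if box: im=im[box[1]:box[3],box[0]:box[2]]
    cv2.imwrite(f,cv2.resize(im,None,fx=s,fy=s,interpolation=cv2.INTER_CUBIC)); 
E
python3 - <<'E'
from h import *
for n in("scene","top"):
    save(n,f"pics/{n}0.png"); o,_=ray(n,(320,240)); print(n,o,cal(n)[0][0,0],at_z(n,(320,240),0))
s=manip.sense(); print(s)
E
```

```text
scene [ 0.83065025 -0.21495195  0.83353656] 442.9091365704906 [0.52416223 0.15870906 0.        ]
top [0.48712803 0.13559022 0.99905523] 458.2757437152118 [0.60638701 0.1086599  0.        ]
{'t': 0.1, 'q': array([ 1.03252245e+00,  5.28366999e-01,  1.43378910e+00,  5.90986769e-05,
        1.18140532e+00, -1.78513295e-01]), 'qd': array([ 1.29508492e-03, -2.59002003e-03, -3.70538780e-03,  6.19963552e-05,
        2.04734779e-03, -5.00634306e-05]), 'tau': array([-1.12229995e-03, -4.43306315e+01, -1.78586072e+01, -3.66707227e-04,
        3.87115622e-03,  6.99852336e-06]), 'tcp_pos': array([0.21965797, 0.58443513, 0.23043054]), 'tool_rot': array([ 1.78922774e-01,  9.83862628e-01, -9.12252913e-04, -3.70882832e-04]), 'force': array([ 0.34732923, -0.6549862 ,  0.23477722]), 'ft_torque': array([-0.0121703 ,  0.0315266 , -0.01826872]), 'gripper_force': 0.0, 'finger_gap': 1.0010817833787904}
```

View pics/scene0.png

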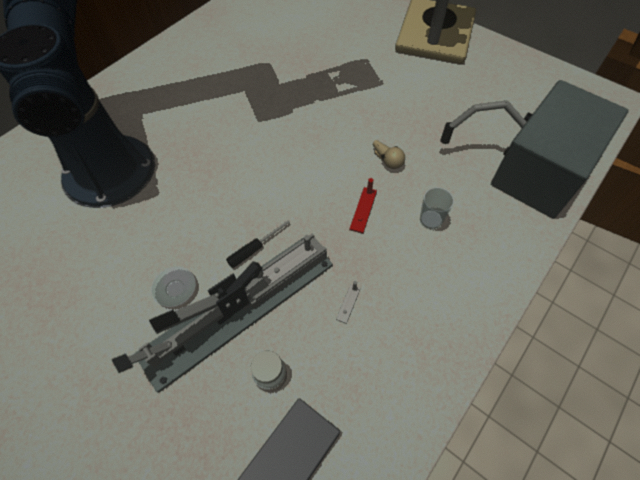

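View pics/top0.png

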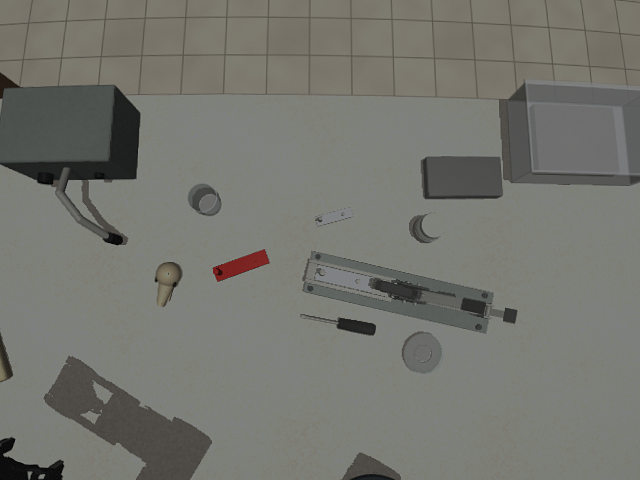

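The scene view shows the pliers running from (140,370) (tab at (123,362)) to (325,250) (plate and post). In the top view the post is near (320,271), the handle pad near (473,306) and the tab near (510,315). The red plate and the small white one lie off to the side. I'll take a zoomed crop to measure.

```bash
python3 - <<'E'
from h import *
save("top","pics/top1.png",(295,240,535,340),3.3)
E
```

```text
(no output)
```

View pics/top1.png

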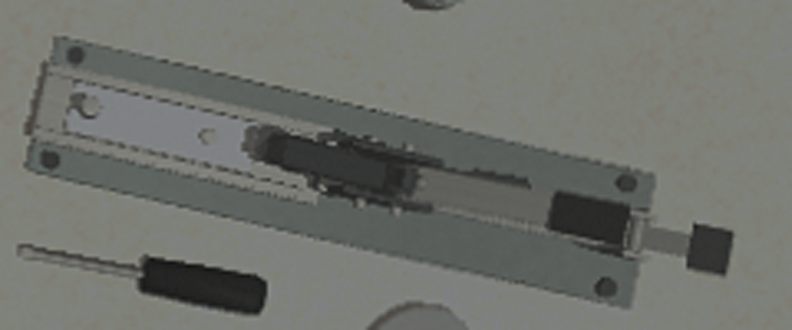

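The crop shows the base corners at crop (55,37), (28,168), (630,307) and (653,175), the post top at (92,105), the dowel at (208,136), the pad at (590,213) and the tab at (710,249).

```bash
cat >> h.py <<'E'
def c2(u,v): return (295+(u+.5)/3.3-.5,240+(v+.5)/3.3-.5)
E
python3 - <<'E'
from h import *
pix=[(55,37),(28,168),(630,307),(653,175)]
W=np.array([at_z("top",c2(*p),.012)[:2] for p in pix]); print(W)
for a,b in((0,1),(1,2),(2,3),(3,0)): print(np.linalg.norm(W[a]-W[b]))
c=W.mean(0); d=(W[0]-W[3])+(W[1]-W[2]); d/=np.linalg.norm(d); th=np.arctan2(d[1],d[0]); n=np.array([-d[1],d[0]])
print("c",c,"yaw deg",np.degrees(th),"d",d)
for nm,p,z in(("post",(92,105),.094),("dowel",(208,136),.053),("pad",(590,213),.138),("tab",(710,249),.098)):
    P=at_z("top",c2(*p),z); r=P[:2]-c; print(nm,P, "pl:",r@d*1e3,r@n*1e3)
for nm,x,z in(("pad",-20-112*np.cos(.4),138),("tab",-213,98)): 
    q=c+d*x/1e3; print(nm,x,q,z)
print(manip.sense()["tool_rot"])
E
```

```text
[[ 0.58120574  0.12773908]
 [ 0.49566741  0.14500283]
 [ 0.40334059 -0.25205135]
 [ 0.49014381 -0.27048046]]
0.08726307193224866
0.40764722491309824
0.08873799207948267
0.4084985679773298
c [ 0.49258939 -0.06244747] yaw deg 77.01468239736367 d [0.22470136 0.97442768]
post [0.53258983 0.10611497 0.094     ] pl: 173.24006957120443 -1.1013308161005493
dowel [0.51538117 0.03208909 0.053     ] pl: 97.24038966381735 -0.966452268008351
pad [ 0.46813708 -0.18016189  0.138     ] pl: -120.19864593172034 -2.6235871322166386
tab [ 0.44476861 -0.26977207  0.098     ] pl: -212.76822296660603 0.011773509521057867
pad -123.15883132832313 [ 0.46491543 -0.18245685] 138
tab -213 [ 0.444728   -0.27000057] 98
[ 1.78935287e-01  9.83860471e-01 -8.03643496e-04 -3.01215392e-04]
```

The base measures 408 × 88 mm (should be 410 × 90), and the tab and pad land where expected. The post is at pliers x = 173, so the plate is about 40 mm out. I'll shut the fingers, go behind the post and push it in, with the tool y axis along the pliers.

```bash
python3 -m handwheel '[[32,-44.2,0,0,0,0.76,0],[32,-44.2,0,0,0,0.76,0],[32,-44.2,0,0,0,0.76,0],[32,-44.2,0,0,0,0.76,0],[32,-44.2,0,0,0,0.76,0],[32,-44.2,0,0,0,0.76,0],[32,-44.2,0,0,0,0.76,0],[32,-44.2,0,0,0,0.76,0],[32,-44.2,0,0,0,0.76,0],[32,-44.2,0,0,0,0.76,0]]' 40
```

```text
t: 1.4
tcp_pos: [0.5407, 0.1414, 0.2311]
tool_rot: [0.113, 0.994, 0.0, -0.0]
force: [0.1, 0.5, 0.3]
finger_gap: -0.001
gripper_force: 0.0
```

```bash
python3 -m handwheel '[[1,4,-25,0,0,0,0],[0,0,-30,0,0,0,0],[0,0,-30,0,0,0,0],[0,0,-25,0,0,0,0],[0,0,-20,0,0,0,0],[0,0,-15,0,0,0,0],[0,0,-12,0,0,0,0],[0,0,-10,0,0,0,0],[0,0,0,0,0,0,0],[0,0,0,0,0,0,0]]'; python3 - <<'E'
from h import *
save("scene","pics/s1.png",(230,190,390,310),5)
s=manip.sense();print(s["tcp_pos"],s["force"])
E
```

```text
t: 2.65
tcp_pos: [0.5414, 0.147, 0.0647]
tool_rot: [0.113, 0.994, 0.0, 0.0]
force: [0.0, 0.3, 0.2]
finger_gap: 0.002
gripper_force: 0.0
[0.5414759  0.14703819 0.06486147] [-0.32549987  0.40574882 -0.00727605]
```

View pics/s1.png

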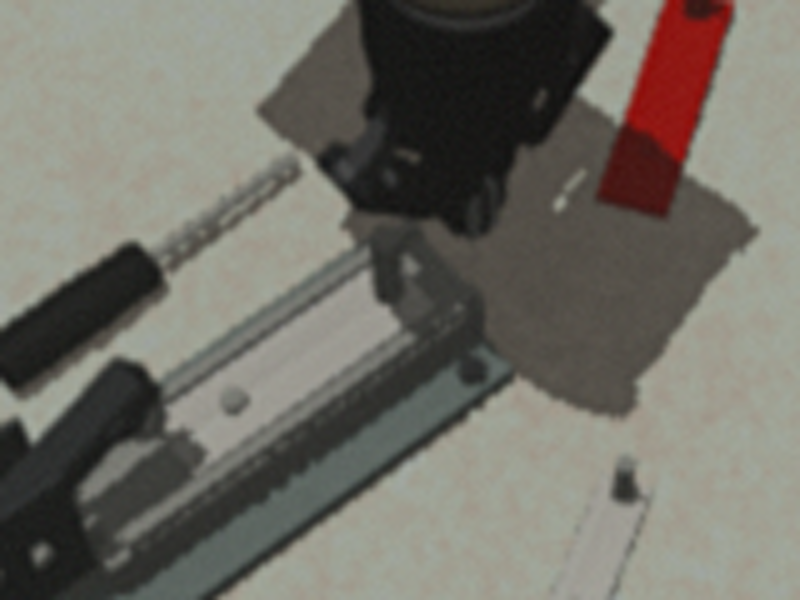

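The shut fingers are just outside the post, at about crop (390,240), and clear of the rails. I'll push in 50 mm first.

```bash
python3 -m handwheel '[[-1.1,-4.9,0,0,0,0,0],[-1.1,-4.9,0,0,0,0,0],[-1.1,-4.9,0,0,0,0,0],[-1.1,-4.9,0,0,0,0,0],[-1.1,-4.9,0,0,0,0,0],[-1.1,-4.9,0,0,0,0,0],[-1.1,-4.9,0,0,0,0,0],[-1.2,-4.9,0,0,0,0,0],[-1.2,-4.9,0,0,0,0,0],[-1.2,-4.9,0,0,0,0,0]]'
```

```text
t: 3.95
tcp_pos: [0.5296, 0.0977, 0.0643]
tool_rot: [0.113, 0.994, 0.0, 0.0]
force: [0.3, 2.9, 0.4]
finger_gap: -0.0
gripper_force: 1.4
```

```bash
python3 -m handwheel '[[-0.2,-0.8,0,0,0,0,0],[-0.2,-0.8,0,0,0,0,0],[-0.2,-0.8,0,0,0,0,0],[-0.2,-0.8,0,0,0,0,0],[-0.2,-0.8,0,0,0,0,0],[-0.2,-0.8,0,0,0,0,0],[-0.2,-0.8,0,0,0,0,0],[-0.2,-0.8,0,0,0,0,0],[-0.2,-0.8,0,0,0,0,0],[0,0,0,0,0,0,0]]'
```

```text
t: 5.2
tcp_pos: [0.5279, 0.0906, 0.0643]
tool_rot: [0.113, 0.994, -0.0, -0.0]
force: [0.1, 1.7, 1.5]
finger_gap: 0.0
gripper_force: 1.3
```

```bash
python3 - <<'E'
from h import *
im=manip.snapshot("top")
c=np.array([.49259,-.06245]);d=np.array([.2247,.97443])
s=manip.sense();print((s["tcp_pos"][:2]-c)@d*1e3,s["force"])
E
```

```text
157.12276479532005 [0.60573533 2.11878066 0.81346897]
```

```bash
python3 -m handwheel '[[-0.1,-0.3,0,0,0,0,0],[-0.1,-0.3,0,0,0,0,0],[-0.1,-0.3,0,0,0,0,0],[-0.1,-0.3,0,0,0,0,0],[-0.1,-0.3,0,0,0,0,0],[-0.1,-0.3,0,0,0,0,0],[-0.1,-0.3,0,0,0,0,0],[0,-0.3,0,0,0,0,0],[0,-0.3,0,0,0,0,0],[0,-0.3,0,0,0,0,0]]'
```

```text
t: 6.5
tcp_pos: [0.5271, 0.0878, 0.0643]
tool_rot: [0.113, 0.994, 0.0, -0.0]
force: [0.8, 2.9, 0.3]
finger_gap: 0.001
gripper_force: 1.7
```

```bash
python3 -m handwheel '[[-0.1,-0.3,0,0,0,0,0],[-0.1,-0.3,0,0,0,0,0],[-0.1,-0.3,0,0,0,0,0],[0,-0.3,0,0,0,0,0],[-0.1,-0.3,0,0,0,0,0],[-0.1,-0.3,0,0,0,0,0],[0,0,0,0,0,0,0],[0,0,0,0,0,0,0],[0,0,0,0,0,0,0],[0,0,0,0,0,0,0]]'
```

```text
t: 7.75
tcp_pos: [0.5268, 0.086, 0.0643]
tool_rot: [0.113, 0.994, 0.0, 0.0]
force: [1.2, 3.7, 0.4]
finger_gap: -0.003
gripper_force: 1.8
```

```bash
python3 -m handwheel '[[-0.1,-0.3,0,0,0,0,0],[-0.1,-0.3,0,0,0,0,0],[-0.1,-0.3,0,0,0,0,0],[0,-0.3,0,0,0,0,0],[-0.1,-0.3,0,0,0,0,0],[0,0,0,0,0,0,0],[0,0,0,0,0,0,0],[0,0,0,0,0,0,0],[0,0,0,0,0,0,0],[0,0,0,0,0,0,0]]'
```

```text
t: 9.0
tcp_pos: [0.5272, 0.0856, 0.0645]
tool_rot: [0.114, 0.994, 0.001, 0.001]
force: [1.7, 9.5, 0.7]
finger_gap: 0.0
gripper_force: 4.3
```

The plate is at the stop: the motion stalled at 9.5 N, and the finger is where geometry predicts. I'll back off, lift and go over the handle pad.

```bash
python3 -m handwheel '[[1.7,7.3,0,0,0,0,0],[1.7,7.3,0,0,0,0,0],[0,0,40,0,0,0,0],[0,0,50,0,0,0,0],[0,0,45,0,0,0,0],[-13,-56.4,0,0,0,0,0],[-13,-56.4,0,0,0,0,0],[-13,-56.4,0,0,0,0,0],[-13,-56.4,0,0,0,0,0],[-12.5,-56.4,0,0,0,0,0]]'
```

```text
t: 10.25
tcp_pos: [0.4642, -0.1846, 0.1992]
tool_rot: [0.113, 0.994, -0.0, -0.0]
force: [0.8, -0.4, -0.6]
finger_gap: 0.003
gripper_force: 0.0
```

```bash
python3 -m handwheel '[[0,0,-20,0,0,0,0],[0,0,-18,0,0,0,0],[0,0,-4,0,0,0,0],[0,0,-3,0,0,0,0],[0,0,-2,0,0,0,0],[0,0,-2,0,0,0,0],[0,0,-1,0,0,0,0],[0,0,-1,0,0,0,0],[0,0,-1,0,0,0,0],[0,0,-1,0,0,0,0]]'; python3 - <<'E'
from h import *
c=np.array([.49259,-.06245]);d=np.array([.2247,.97443])
s=manip.sense();r=s["tcp_pos"][:2]-c;print(r@d*1e3,r@[-d[1],d[0]]*1e3,s["tcp_pos"][2],s["force"])
save("scene","pics/s2.png",(90,190,390,410),2.6)
E
```

```text
t: 11.5
tcp_pos: [0.4652, -0.1829, 0.1463]
tool_rot: [0.113, 0.994, -0.0, 0.0]
force: [-0.2, -0.1, 0.9]
finger_gap: 0.001
gripper_force: 0.0
-123.54921810927212 -0.3937232861135864 0.1462643519474464 [-0.16648621 -0.14412922  0.86688422]
```

View pics/s2.png

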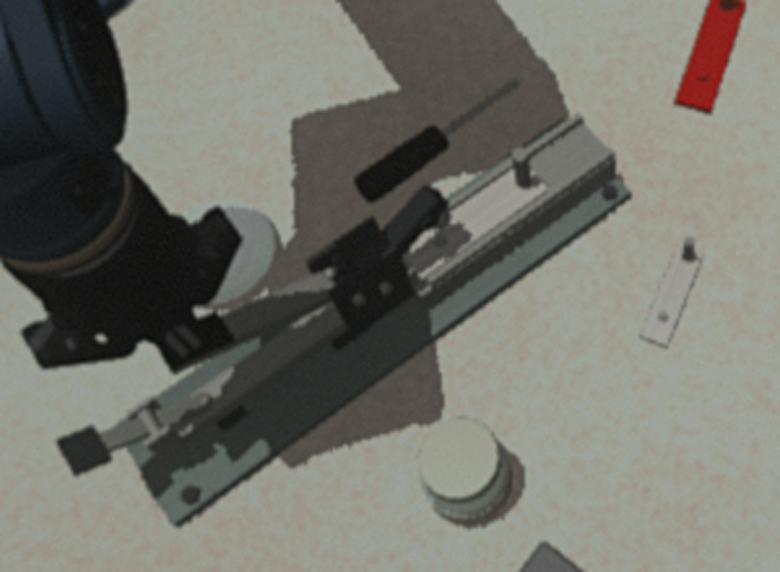

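The plate's post is now well in, at crop (522,165), and the fingers sit over the handle pad at (200,350). I'll press down.

```bash
python3 -m handwheel '[[0,0,-2.5,0,0,0,0],[0,0,-2.5,0,0,0,0],[0,0,-2.5,0,0,0,0],[0,0,-2.5,0,0,0,0],[0,0,-2.5,0,0,0,0],[0,0,-2.5,0,0,0,0],[0,0,-2.5,0,0,0,0],[0,0,-2.5,0,0,0,0],[0,0,-2.5,0,0,0,0],[0,0,0,0,0,0,0]]'
```

```text
t: 12.8
tcp_pos: [0.4652, -0.1829, 0.1236]
tool_rot: [0.113, 0.994, 0.0, -0.0]
force: [0.8, -1.1, 2.9]
finger_gap: -0.004
gripper_force: 1.1
```

```bash
python3 -m handwheel '[[0,0,-0.9,0,0,0,0],[0,0,-0.9,0,0,0,0],[0,0,-0.9,0,0,0,0],[0,0,-0.9,0,0,0,0],[0,0,-0.9,0,0,0,0],[0,0,-0.9,0,0,0,0],[0,0,-0.9,0,0,0,0],[0,0,-0.9,0,0,0,0],[0,0,0,0,0,0,0],[0,0,0,0,0,0,0]]'
```

```text
t: 14.05
tcp_pos: [0.4652, -0.1829, 0.1166]
tool_rot: [0.113, 0.994, 0.0, -0.0]
force: [-0.6, -1.2, 2.2]
finger_gap: 0.0
gripper_force: 1.2
```

```bash
python3 -m handwheel '[[0,0,-0.5,0,0,0,0],[0,0,-0.5,0,0,0,0],[0,0,-0.5,0,0,0,0],[0,0,-0.5,0,0,0,0],[0,0,-0.5,0,0,0,0],[0,0,-0.5,0,0,0,0],[0,0,-0.5,0,0,0,0],[0,0,-0.5,0,0,0,0],[0,0,0,0,0,0,0],[0,0,0,0,0,0,0]]'
```

```text
t: 15.3
tcp_pos: [0.4652, -0.1828, 0.1125]
tool_rot: [0.113, 0.994, 0.0, -0.0]
force: [-0.1, -2.4, 3.6]
finger_gap: 0.001
gripper_force: 1.3
```

```bash
python3 -m handwheel '[[0,0,-0.4,0,0,0,0],[0,0,-0.4,0,0,0,0],[0,0,-0.4,0,0,0,0],[0,0,-0.4,0,0,0,0],[0,0,-0.4,0,0,0,0],[0,0,-0.4,0,0,0,0],[0,0,-0.4,0,0,0,0],[0,0,-0.2,0,0,0,0],[0,0,0,0,0,0,0],[0,0,0,0,0,0,0]]'
```

```text
t: 16.55
tcp_pos: [0.4652, -0.1829, 0.1096]
tool_rot: [0.113, 0.994, 0.0, -0.0]
force: [0.3, -2.5, 3.5]
finger_gap: 0.001
gripper_force: 1.3
```

```bash
python3 -m handwheel '[[0,0,-0.4,0,0,0,0],[0,0,-0.4,0,0,0,0],[0,0,-0.4,0,0,0,0],[0,0,-0.4,0,0,0,0],[0,0,-0.4,0,0,0,0],[0,0,-0.4,0,0,0,0],[0,0,-0.4,0,0,0,0],[0,0,-0.4,0,0,0,0],[0,0,0,0,0,0,0],[0,0,0,0,0,0,0]]'
```

```text
t: 17.8
tcp_pos: [0.4653, -0.1834, 0.1067]
tool_rot: [0.113, 0.994, -0.0, 0.0]
force: [-1.2, -3.6, 6.1]
finger_gap: 0.0
gripper_force: 2.7
```

```bash
python3 -m handwheel '[[0,0,-0.4,0,0,0,0],[0,0,-0.4,0,0,0,0],[0,0,-0.4,0,0,0,0],[0,0,-0.4,0,0,0,0],[0,0,-0.4,0,0,0,0],[0,0,-0.4,0,0,0,0],[0,0,-0.4,0,0,0,0],[0,0,-0.4,0,0,0,0],[0,0,0,0,0,0,0],[0,0,0,0,0,0,0]]'
```

```text
t: 19.05
tcp_pos: [0.4654, -0.1839, 0.104]
tool_rot: [0.113, 0.994, -0.001, 0.001]
force: [-1.9, -3.7, 9.1]
finger_gap: 0.003
gripper_force: 4.5
```

```bash
python3 -m handwheel '[[0,0,-0.3,0,0,0,0],[0,0,-0.3,0,0,0,0],[0,0,-0.3,0,0,0,0],[0,0,-0.3,0,0,0,0],[0,0,-0.3,0,0,0,0],[0,0,-0.3,0,0,0,0],[0,0,-0.3,0,0,0,0],[0,0,-0.3,0,0,0,0],[0,0,0,0,0,0,0],[0,0,0,0,0,0,0]]'
```

```text
t: 20.3
tcp_pos: [0.4656, -0.1843, 0.1019]
tool_rot: [0.113, 0.994, -0.001, 0.001]
force: [-2.7, -5.2, 11.5]
finger_gap: -0.004
gripper_force: 5.9
```

```bash
python3 -m handwheel '[[0,-0.2,-0.2,0,0,0,0],[-0.1,-0.2,-0.2,0,0,0,0],[0,-0.2,-0.2,0,0,0,0],[-0.1,-0.2,-0.3,0,0,0,0],[0,-0.1,-0.3,0,0,0,0],[0,-0.1,-0.3,0,0,0,0],[0,-0.1,-0.3,0,0,0,0],[0,0,-0.2,0,0,0,0],[0,0,0,0,0,0,0],[0,0,0,0,0,0,0]]'
```

```text
t: 21.55
tcp_pos: [0.4653, -0.1847, 0.0996]
tool_rot: [0.113, 0.994, -0.001, 0.0]
force: [-1.9, -3.2, 10.0]
finger_gap: -0.0
gripper_force: 5.0
```

```bash
python3 -m handwheel '[[0,-0.1,-0.3,0,0,0,0],[0,-0.1,-0.3,0,0,0,0],[0,-0.1,-0.3,0,0,0,0],[0,-0.1,-0.3,0,0,0,0],[0,-0.1,-0.3,0,0,0,0],[0,-0.1,-0.3,0,0,0,0],[0,-0.1,-0.3,0,0,0,0],[0,0,0,0,0,0,0],[0,0,0,0,0,0,0],[0,0,0,0,0,0,0]]'
```

```text
t: 22.8
tcp_pos: [0.4652, -0.185, 0.0975]
tool_rot: [0.113, 0.994, -0.0, 0.0]
force: [-2.2, -2.2, 10.7]
finger_gap: 0.002
gripper_force: 5.3
```

```bash
python3 -m handwheel '[[0,-0.1,-0.3,0,0,0,0],[0,-0.1,-0.3,0,0,0,0],[0,-0.1,-0.3,0,0,0,0],[0,-0.1,-0.3,0,0,0,0],[0,-0.1,-0.3,0,0,0,0],[0,-0.1,-0.3,0,0,0,0],[0,0,-0.3,0,0,0,0],[0,0,0,0,0,0,0],[0,0,0,0,0,0,0],[0,0,0,0,0,0,0]]'
```

```text
t: 24.05
tcp_pos: [0.465, -0.1852, 0.0951]
tool_rot: [0.113, 0.994, 0.0, 0.0]
force: [-1.5, -2.0, 9.5]
finger_gap: 0.001
gripper_force: 4.3
```

```bash
python3 -m handwheel '[[0,-0.1,-0.3,0,0,0,0],[0,-0.1,-0.3,0,0,0,0],[0,-0.1,-0.3,0,0,0,0],[0,-0.1,-0.3,0,0,0,0],[0,0,-0.3,0,0,0,0],[0,0,-0.3,0,0,0,0],[0,0,-0.3,0,0,0,0],[0,0,0,0,0,0,0],[0,0,0,0,0,0,0],[0,0,0,0,0,0,0]]'
```

```text
t: 25.3
tcp_pos: [0.465, -0.1854, 0.0931]
tool_rot: [0.113, 0.994, 0.0, 0.0]
force: [-1.2, -1.1, 9.2]
finger_gap: -0.001
gripper_force: 4.8
```

```bash
python3 -m handwheel '[[0,-0.1,-0.3,0,0,0,0],[0,0,-0.3,0,0,0,0],[0,-0.1,-0.3,0,0,0,0],[0,0,-0.3,0,0,0,0],[0,0,-0.3,0,0,0,0],[0,0,-0.3,0,0,0,0],[0,0,-0.3,0,0,0,0],[0,0,-0.3,0,0,0,0],[0,0,0,0,0,0,0],[0,0,0,0,0,0,0]]'
```

```text
t: 26.55
tcp_pos: [0.4649, -0.1855, 0.0906]
tool_rot: [0.113, 0.994, 0.0, -0.0]
force: [-1.2, -1.7, 9.3]
finger_gap: 0.0
gripper_force: 4.6
```

The handle is now about level, so the inner edge of the fingertip is taking over contact. I'll slide 12 mm outward to press near the pad centre, easing up a little while doing so.

```bash
python3 -m handwheel '[[0,0,1,0,0,0,0],[0,0,1,0,0,0,0],[-0.4,-2,0.2,0,0,0,0],[-0.4,-2,0,0,0,0,0],[-0.5,-2,0,0,0,0,0],[-0.5,-2,0,0,0,0,0],[-0.5,-2,0,0,0,0,0],[-0.4,-1.7,0,0,0,0,0],[0,0,0,0,0,0,0],[0,0,0,0,0,0,0]]'
```

```text
t: 27.8
tcp_pos: [0.4623, -0.1979, 0.0923]
tool_rot: [0.113, 0.994, -0.0, 0.0]
force: [0.0, 1.4, 4.5]
finger_gap: -0.0
gripper_force: 2.0
```

```bash
python3 -m handwheel '[[0,0,-0.6,0,0,0,0],[0,0,-0.6,0,0,0,0],[0,0,-0.6,0,0,0,0],[0,0,-0.3,0,0,0,0],[0,0,-0.3,0,0,0,0],[0,0,-0.3,0,0,0,0],[0,0,-0.3,0,0,0,0],[0,0,-0.3,0,0,0,0],[0,0,0,0,0,0,0],[0,0,0,0,0,0,0]]'
```

```text
t: 29.05
tcp_pos: [0.4625, -0.1981, 0.0895]
tool_rot: [0.113, 0.994, -0.001, 0.0]
force: [-1.4, 1.6, 8.6]
finger_gap: -0.0
gripper_force: 4.0
```

```bash
python3 -m handwheel '[[0,0,-0.3,0,0,0,0],[0,0,-0.3,0,0,0,0],[0,0,-0.3,0,0,0,0],[0,0,-0.3,0,0,0,0],[0,0,-0.3,0,0,0,0],[0,0,-0.3,0,0,0,0],[0,0,-0.3,0,0,0,0],[0,0,-0.3,0,0,0,0],[0,0,0,0,0,0,0],[0,0,0,0,0,0,0]]'
```

```text
t: 30.3
tcp_pos: [0.4625, -0.1982, 0.0872]
tool_rot: [0.113, 0.994, -0.001, 0.0]
force: [-1.9, 1.2, 8.7]
finger_gap: -0.001
gripper_force: 4.2
```

```bash
python3 -m handwheel '[[0,0,-0.3,0,0,0,0],[0,0,-0.3,0,0,0,0],[0,0,-0.3,0,0,0,0],[0,0,-0.3,0,0,0,0],[0,0,-0.3,0,0,0,0],[0,0,-0.3,0,0,0,0],[0,0,-0.3,0,0,0,0],[0,0,-0.3,0,0,0,0],[0,0,0,0,0,0,0],[0,0,0,0,0,0,0]]'
```

```text
t: 31.55
tcp_pos: [0.4625, -0.1982, 0.0848]
tool_rot: [0.113, 0.994, -0.001, 0.0]
force: [-1.3, 0.5, 8.2]
finger_gap: 0.001
gripper_force: 4.0
```

```bash
python3 -m handwheel '[[0,0,-0.3,0,0,0,0],[0,0,-0.3,0,0,0,0],[0,0,-0.3,0,0,0,0],[0,0,-0.3,0,0,0,0],[0,0,-0.3,0,0,0,0],[0,0,-0.3,0,0,0,0],[0,0,-0.3,0,0,0,0],[0,0,-0.3,0,0,0,0],[0,0,0,0,0,0,0],[0,0,0,0,0,0,0]]'
```

```text
t: 32.8
tcp_pos: [0.4624, -0.1982, 0.0821]
tool_rot: [0.113, 0.994, -0.001, 0.0]
force: [-0.7, 0.1, 5.7]
finger_gap: 0.002
gripper_force: 3.0
```

The push is falling, so I'm near or past centre.

```bash
python3 -m handwheel '[[0,0,-0.3,0,0,0,0],[0,0,-0.3,0,0,0,0],[0,0,-0.3,0,0,0,0],[0,0,-0.3,0,0,0,0],[0,0,-0.3,0,0,0,0],[0,0,-0.3,0,0,0,0],[0,0,0,0,0,0,0],[0,0,0,0,0,0,0],[0,0,0,0,0,0,0],[0,0,0,0,0,0,0]]'
```

```text
t: 34.05
tcp_pos: [0.4624, -0.198, 0.0801]
tool_rot: [0.113, 0.994, -0.0, 0.0]
force: [-0.3, -0.5, 4.6]
finger_gap: 0.001
gripper_force: 2.2
```

```bash
python3 -m handwheel '[[0,0,-0.3,0,0,0,0],[0,0,-0.3,0,0,0,0],[0,0,-0.3,0,0,0,0],[0,0,-0.3,0,0,0,0],[0,0,-0.3,0,0,0,0],[0,0,-0.3,0,0,0,0],[0,0,0,0,0,0,0],[0,0,0,0,0,0,0],[0,0,0,0,0,0,0],[0,0,0,0,0,0,0]]'
```

```text
t: 35.3
tcp_pos: [0.4623, -0.1975, 0.0781]
tool_rot: [0.113, 0.994, 0.0, -0.0]
force: [-0.9, -0.9, 2.8]
finger_gap: -0.002
gripper_force: 1.1
```

```bash
python3 -m handwheel '[[0,0,-0.3,0,0,0,0],[0,0,-0.3,0,0,0,0],[0,0,-0.3,0,0,0,0],[0,0,-0.3,0,0,0,0],[0,0,-0.3,0,0,0,0],[0,0,0,0,0,0,0],[0,0,0,0,0,0,0],[0,0,0,0,0,0,0],[0,0,0,0,0,0,0],[0,0,0,0,0,0,0]]'
```

```text
t: 36.55
tcp_pos: [0.4622, -0.1975, 0.0767]
tool_rot: [0.113, 0.994, 0.0, -0.0]
force: [-0.2, -0.1, 0.7]
finger_gap: -0.001
gripper_force: 0.2
```

```bash
python3 -m handwheel '[[0,0,-0.3,0,0,0,0],[0,0,-0.3,0,0,0,0],[0,0,-0.3,0,0,0,0],[0,0,-0.3,0,0,0,0],[0,0,-0.3,0,0,0,0],[0,0,0,0,0,0,0],[0,0,0,0,0,0,0],[0,0,0,0,0,0,0],[0,0,0,0,0,0,0],[0,0,0,0,0,0,0]]'
```

```text
t: 37.8
tcp_pos: [0.4623, -0.1975, 0.0755]
tool_rot: [0.113, 0.994, 0.0, 0.0]
force: [-1.0, 2.0, 4.7]
finger_gap: 0.001
gripper_force: 2.5
```

Force rose again after reaching zero, which should be the firm stop. I'll lift off a few mm to see whether it holds.

```bash
python3 -m handwheel '[[0,0,1,0,0,0,0],[0,0,1,0,0,0,0],[0,0,1,0,0,0,0],[0,0,1,0,0,0,0],[0,0,1,0,0,0,0],[0,0,1,0,0,0,0],[0,0,0,0,0,0,0],[0,0,0,0,0,0,0],[0,0,0,0,0,0,0],[0,0,0,0,0,0,0]]'
```

```text
t: 39.05
tcp_pos: [0.4623, -0.1976, 0.0812]
tool_rot: [0.113, 0.994, 0.0, -0.0]
force: [0.8, 0.0, 0.4]
finger_gap: -0.002
gripper_force: 0.0
```

The handle stayed locked with zero force on the fingers. Next I'll go up and over to the tab.

```bash
python3 -m handwheel '[[0,0,20,0,0,0,0],[0,0,30,0,0,0,0],[0,0,10,0,0,0,0],[-9.5,-39,0,0,0,0,0],[-9.5,-39.2,0,0,0,0,0],[0,0,-15,0,0,0,0],[0,0,-10,0,0,0,0],[0,0,-5,0,0,0,0],[0,0,0,0,0,0,0],[0,0,0,0,0,0,0]]'; python3 - <<'E'
from h import *
s=manip.sense();print(s["tcp_pos"],s["force"])
save("scene","pics/s3.png",(90,190,390,410),2.6)
E
```

```text
t: 40.3
tcp_pos: [0.4436, -0.2754, 0.1114]
tool_rot: [0.113, 0.994, -0.0, 0.0]
force: [-0.4, 0.8, 0.0]
finger_gap: 0.0
gripper_force: 0.0
[ 0.44361784 -0.27536131  0.11135732] [-0.35290331  0.7668855   0.02353919]
```

View pics/s3.png

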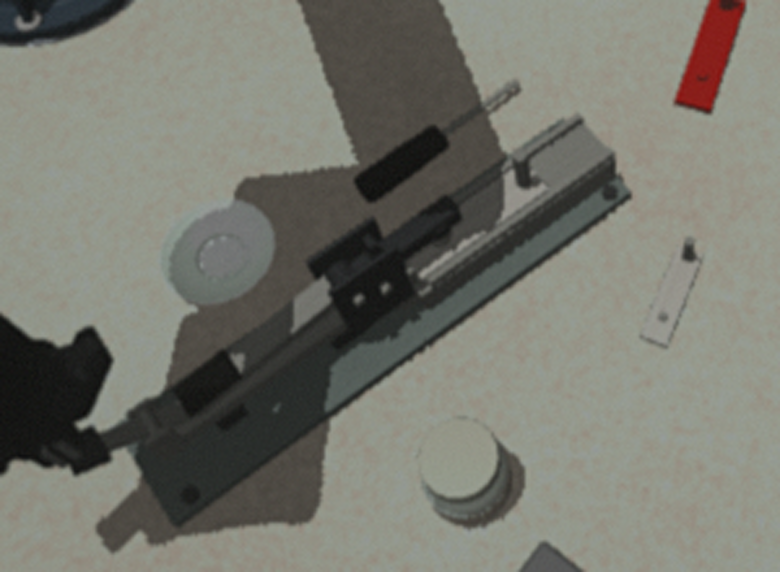

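The handle is locked down (pad at crop (205,385)), the jaw is closed on the dowel, and the fingers are over the tab at (85,450). I'll press the tab and watch the handle by image difference.

```bash
python3 -m handwheel '[[0,0,-3,0,0,0,0],[0,0,-2,0,0,0,0],[0,0,-2,0,0,0,0],[0,0,-1.5,0,0,0,0],[0,0,-1.5,0,0,0,0],[0,0,-1.5,0,0,0,0],[0,0,-1.5,0,0,0,0],[0,0,-1.5,0,0,0,0],[0,0,-1.5,0,0,0,0],[0,0,0,0,0,0,0]]'; cat > chk.py <<'E'
from h import *
im=manip.snapshot("scene")[325:350,158:185].astype(float)
ref=cv2.resize(cv2.imread("pics/s3.png"),(300,220),interpolation=cv2.INTER_AREA)[135:160,68:95,::-1]
print("diff",abs(im-ref).mean())
E
python3 chk.py
```

```text
t: 41.6
tcp_pos: [0.4437, -0.2775, 0.096]
tool_rot: [0.113, 0.994, -0.002, 0.001]
force: [-2.0, -5.4, 6.6]
finger_gap: -0.002
gripper_force: 3.4
diff 4.0479012345679015
```

```bash
python3 -m handwheel '[[-0.2,-0.6,-0.6,0,0,0,0],[-0.1,-0.5,-0.8,0,0,0,0],[-0.1,-0.4,-0.8,0,0,0,0],[0,-0.3,-0.8,0,0,0,0],[0,-0.2,-0.8,0,0,0,0],[0,-0.2,-0.8,0,0,0,0],[0,-0.2,-0.8,0,0,0,0],[0,0,-0.8,0,0,0,0],[0,0,0,0,0,0,0],[0,0,0,0,0,0,0]]'; python3 chk.py
```

```text
t: 42.9
tcp_pos: [0.4434, -0.2797, 0.0897]
tool_rot: [0.113, 0.994, -0.001, 0.001]
force: [-1.8, -4.0, 6.0]
finger_gap: 0.001
gripper_force: 2.8
diff 6.850370370370371
```

```bash
python3 -m handwheel '[[-0.1,-0.2,-0.7,0,0,0,0],[-0.1,-0.2,-0.7,0,0,0,0],[0,-0.2,-0.7,0,0,0,0],[0,-0.2,-0.7,0,0,0,0],[0,-0.2,-0.7,0,0,0,0],[0,-0.2,-0.7,0,0,0,0],[0,0,-0.7,0,0,0,0],[0,0,-0.7,0,0,0,0],[0,0,0,0,0,0,0],[0,0,0,0,0,0,0]]'; python3 chk.py
```

```text
t: 44.2
tcp_pos: [0.4425, -0.2791, 0.0832]
tool_rot: [0.113, 0.994, 0.0, -0.0]
force: [0.8, -0.5, 1.5]
finger_gap: 0.0
gripper_force: 1.0
diff 12.118024691358025
```

```bash
python3 - <<'E'
from h import *
save("scene","pics/s4.png",(90,190,390,410),2.6)
E
```

```text
(no output)
```

View pics/s4.png

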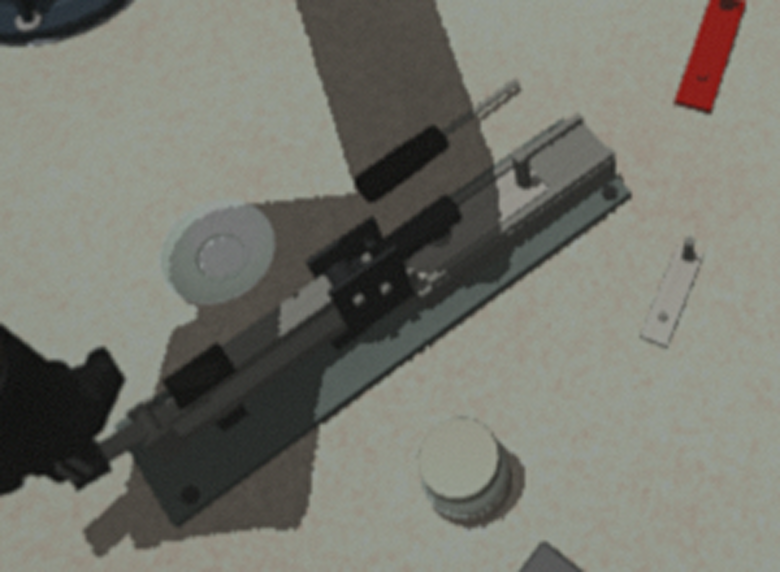

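The pad has risen only slightly, from (205,385) to (198,375), so the nose is lifting it but it isn't free yet. I'll keep pressing.

```bash
python3 -m handwheel '[[0,0,-0.6,0,0,0,0],[0,0,-0.6,0,0,0,0],[0,0,-0.6,0,0,0,0],[0,0,-0.6,0,0,0,0],[0,0,-0.6,0,0,0,0],[0,0,-0.6,0,0,0,0],[0,0,-0.6,0,0,0,0],[0,0,-0.6,0,0,0,0],[0,0,0,0,0,0,0],[0,0,0,0,0,0,0]]'; python3 chk.py
```

```text
t: 45.55
tcp_pos: [0.4427, -0.2794, 0.0786]
tool_rot: [0.113, 0.994, 0.0, -0.0]
force: [-1.0, -2.3, 2.6]
finger_gap: 0.001
gripper_force: 1.1
diff 25.32641975308642
```

```bash
python3 - <<'E'
from h import *
save("scene","pics/s5.png",(90,190,390,410),2.6)
E
```

```text
(no output)
```

View pics/s5.png

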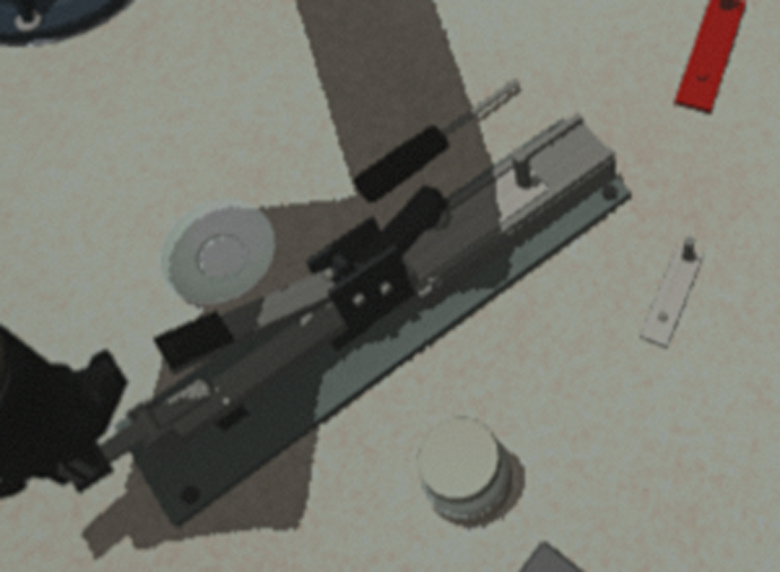

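The handle has sprung up: the pad is at (195,342) and the jaw is open. I'll let the lever return gently and retreat.

```bash
python3 -m handwheel '[[0,0,3,0,0,0,0],[0,0,5,0,0,0,0],[0,0,6,0,0,0,0],[0,0,6,0,0,0,0],[0,0,8,0,0,0,0],[0,0,20,0,0,0,0],[-3,-12,40,0,0,0,0],[-3,-12,40,0,0,0,0],[0,0,0,0,0,0,0],[0,0,0,0,0,0,0]]'; python3 - <<'E'
from h import *
s=manip.sense();print(s["tcp_pos"],s["force"])
save("top","pics/top2.png",(295,240,535,340),3.3)
E
```

```text
t: 46.9
tcp_pos: [0.4362, -0.303, 0.2064]
tool_rot: [0.113, 0.994, 0.0, -0.0]
force: [-0.2, 0.9, 0.1]
finger_gap: -0.002
gripper_force: 0.0
[ 0.43617819 -0.3029753   0.20643755] [-0.21959418  0.85819645  0.13923234]
```

View pics/top2.png

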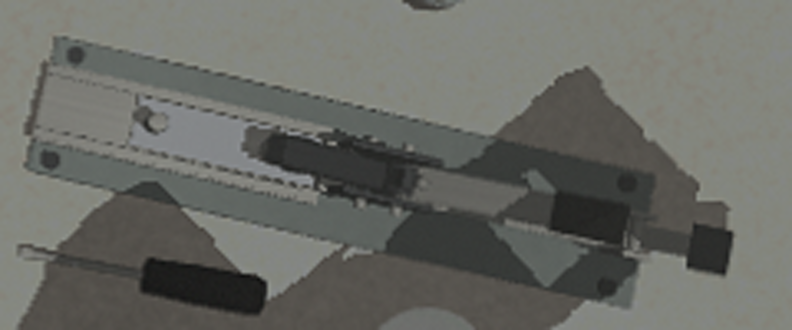

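The handle is up (pad (590,215)), the tab is at rest (710,249) and the post is at crop (157,122). I'll check the plate against the stop before handing in.

```bash
python3 - <<'E'
from h import *
c=np.array([.49259,-.06245]);d=np.array([.2247,.97443])
for p,z in(((157,122),.094),((129,122),.048)):
    P=at_z("top",c2(*p),z); print((P[:2]-c)@d*1e3)
E
```

```text
133.0230823388285
147.22312675089958
```

```bash
python3 -c "
from station import manip
print(manip.sign_off())"
```

```text
the job is handed in; nothing more can be done
None
```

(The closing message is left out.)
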